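# Uncouple the shaker tray's drive link

### The job

The shaker tray has to come off for cleaning. Its drive link is locked onto the ball of the tray's drawbar: pull the coupler's spring latch all the way across towards the fixed thumb plate, then lift the coupler off the ball and keep holding it up, about 8 cm above the ball, so that a colleague can draw the tray away. Finish still gripping the raised coupler; do not force the coupler against the ball, do not shove the tray, and leave the bottles and the tube rack as they stand.

Things in the scene. Friction and masses are not known exactly. Their poses are not given: they have to be found in the camera images.
- shaker: Low bench shaker, 220 mm wide, 660 mm long, fixed on the bench. Origin on the bench under the ball, z up. +y runs along the drive link from the ball to the off-white drive housing (168 to 383 mm along y, 76 mm high, dark crank disc on top), the tray is on the -y side; +x points across the link, away from the robot at yaw 0. All but the coupler and the jar in the tray is under 118 mm high.
- tray: Steel tray 210 x 210 mm, rim 94 mm above the bench, from 45 to 255 mm on the -y side of the ball, on two guide rods. Its 34 mm wide drawbar carries the ball stud. Uncoupled, it slides 30 mm either way along the shaker's y with about 3 N of friction. Origin and axes start as shaker's.
- ball (a point): Centre of the steel ball stud (30 mm diameter, flat underneath, on a 14 mm neck) on the tray's drawbar; 95 mm above the bench.
- link: Aluminium drive link, 22 x 12 mm rod with the coupler box (46 x 46 mm, roof 117 mm above the bench) at its free end; 0.4 to 0.65 kg, most of it at the coupler. Origin at its hinge on the crank fork, 240 mm along +y from the ball, 104 mm above the bench; axes as the shaker's while coupled. It only tips up and down about the hinge (its x axis), freely, and falls when let go.
- socket (a point): Centre of the coupler's socket: at ball while coupled, 240 mm from the hinge. The latch's lip hangs 13 mm below it, so the coupler is clear of the ball once it is 30 mm up.
- thumb_plate (a point): Middle of the outer face of the fixed aluminium thumb plate that stands on the coupler's roof, on the link's -x side: 6 mm thick, 22 mm long (along y), top 162 mm above the bench while coupled. This point is 146 mm up, 16 mm to -x of the ball. Axes are the link's.
- finger_plate (a point): Middle of the outer face of the latch's dark steel finger plate, facing the thumb plate on the +x side: 4 mm thick, 22 mm long (along y), top 162 mm up; this point is 146 mm up, 22 mm to +x of the ball when locked. Moves with the latch.
- latch (a joint): Spring latch of the coupler, travel in m, 0 locked to 0.010 fully pulled. Pulling moves the finger plate along the link's -x, towards the thumb plate: 38 mm over both outer faces becomes 28 mm. 4 N to start, 10 N at the end; it springs back. Locked, its lip is under the ball and the coupler cannot rise; from 0.006 it is clear. Its straps cross the roof beside the plates, up to 122 mm high.
- grip (a point): Point of the coupler midway between the two plates' outer faces when the latch is fully pulled, 146 mm above the bench while coupled, 42 mm above the hinge; axes are the link's (x across the plates, y along the link to the hinge). A gripper pointing down and closing along x here pulls the latch and grips the coupler; the plates can turn between the pads as the link swings up.
- sample_bottle: White capped jar, 54 mm across and 90 mm high, standing in the tray; origin at the centre of its underside. To be left alone.
- reagent_bottle: Clear bottle, green cap, 68 mm across, 150 mm high, on the bench beside the tray, on the shaker's +x side; origin at the centre of its underside. To be left alone.
- tube_rack: White tube rack, 90 x 210 mm, 96 mm high with its tubes, on the bench beside the drive housing, on the shaker's +x side; origin at the centre of its underside. To be left alone.

How it is judged:
By the outcome, as a careful person would: the job done as asked, in the order asked, and still so for the second after the job is handed in, while the arm keeps its last pose, push and grip.
It also fails if it takes over 32 s, if anything falls off the work surface, if the arm or the gripper's body presses on something with over 40 N, if the wrist force passes 120 N, or if a joint passes its speed limit or range.

### The arm

A 6-joint arm with a two-finger parallel gripper is mounted at the origin on the work surface. World frame = base frame: x ahead of the robot, y to its left, z up, the work surface at z = 0. Lengths are in mm, angles in rad, forces in N, time in s.
With the tool pointing down it reaches from about 325 to 750 mm from the base axis. Payload 7.6 kg.
Tool frame: the origin (TCP) lies at the very end of the fingers, on their centre line; the grasp point (between the pads) lies 19 mm behind it; z points along the fingers, y is the line along which they close (so a half turn about z gives the same grasp; the last joint's range is limited). The gripper opens to 85 mm and grips with 20 to 120 N. Pads are 22 mm wide; open, the fingers measure 114 mm over their backs; the gripper's body (76 mm by 85 mm) begins 54 mm behind the grasp point. The pads swing forward as they close: fully open they stand 13 mm farther back than shut.
Start: joints at [-1.208, 0.052, 1.401, -0, 1.689, -0.07], TCP at [220.219, -476.602, 231.323] pointing down, gripper open.
Joint ranges: [-2.9, 2.9], [-0.91, 2.17], [0.12, 2.37], [-1.06, 4.2], [0.26, 2.73], [-2.93, 2.93]. Speed limits (rad/s): [2.57, 2.57, 3.01, 3.14, 3.14, 3.14].

### API

Orientations are given as a unit quaternion [x, y, z, w].
In Python, from plant import sensors, vision, arm, nets gives the robot as it stands. The module is installed in compiled form; this text tells all that it offers.
- The arm moves only by the tool arm_command, never from a script. Its argument "moves" is a list of rows, each an object of numbers: "hand": the gripper's target within -1 to 1 (fully open at 1, half-way at 0, shut at -1); "tx", "ty", "tz": the shift along the tool's x, y, z normalised to -1 to 1, where 1 is 15 cm; "rx", "ry", "rz": the turn, a rotation vector about the tool's x, y, z normalised to -1 to 1, where 1 is 0.1 rad. In form: [{"hand": .., "tx": .., "ty": .., "tz": .., "rx": .., "ry": .., "rz": ..}, ...]. A call has exactly 10 rows; each row shifts and turns the commanded pose from where the row before left it, along the tool's axes as they then stand; what a row does not reach is not made up. A row lasts 1/12 s, in which the tool goes at most 41.7 mm and 7.16 degrees, less where a joint would pass 70% of its speed; a pose out of reach is approached as far as the arm can. A call with a number of a shift or a turn outside -1 to 1 is refused whole. A call with a gripper value outside its range is refused whole. The fingers move at their own pace and stop on an object; "grip_force" is the grip in N (left out, the last holds). Time passes only in rows, so rows that do not move let the fingers close, or fill a call up. It gives the time, the measured TCP pose, the force, the opening and the grip force at its end, in the units of the state.
- sensors.get_obs(): the state, without advancing time (a new reading comes with each control period).
- vision.read_camera(name): name is "scene" or "top" or "wrist"; returns (picture, depth): 400x640x3 uint8, red, green, blue; 400x640 float32, mm along the optical axis (not along the pixel's ray), 0 where there is no reading.
- vision.get_calibration(name): a dict with "fx", "fy", "cx", "cy" (pixels), "k1" (the pictures are not rectified: a ray, as slopes to the right and down, at radius r is drawn at 1 + k1 r^2 times it, then the intrinsics apply), "world_to_cam" (4x4, takes a point from world to camera coordinates); the wrist camera has in their place "mount" (4x4, takes a point from camera to tool coordinates, whose origin is the TCP and whose axes are the flange's). Camera axes: x right, y up, looking along -z (the intrinsics and any distortion apply to the point x, -y, -z); pixel columns grow to the right and rows downward; lengths in mm; the calibration is good to about 2 mm. A picture is of the moment at which its call begins: read the wrist's pose just before it. get_calibration takes no time and is no camera call.
- arm.hand_in(): hands the job in; it is judged then, once.
Trained networks look in the newest picture that a camera, given by its name, has taken for a name from the list of things; names that differ only in an ending like _2 or _b are one class to them, and where a whole thing is asked for, a point or a joint stands for the part that bears it (a point fixed in the world has none). Each returns a list of dicts, best first, with "p" (0 to 1); they miss things now and then, are a little off and sometimes report something else, mostly with a low value. They report only what shows in the picture. A call takes as long as a camera call.
- nets.trace(camera, target): "region" (400x640 bool, what is visible of it) and "rect" ([centre column, centre row, width, height] in pixels, round what is visible of it).
- nets.spot_point(camera, target): "uv" ([column, row] in pixels: a listed point, or the origin of a listed thing).
The state is a dict: "t": time; "q": joint angles; "qvel": joint speeds; "joint_torque": joint torques, N m; "tcp_pos": TCP position; "ee_rot": TCP orientation; "ft_force": force on the tool from outside, world axes, zero at the start; "moment": the same for the moment, N m; "width": finger opening in mm; "gripper_force": force on a finger pad.
Only numpy, scipy, OpenCV 4.12 (cv2) and the standard library are available. Lean on these libraries where they do the work, as an engineer would, in place of code of your own. Each camera call takes 0.05 s, during which the arm holds its last target. There are 200 camera calls.

## Working session

There is one attempt and no reset: what is moved stays moved. The work goes in short steps, Python scripts to look and compute and a tool call to move; the robot and the scene stay as the last step left them, time stands still between calls to the robot, and variables do not carry over. Pictures are saved under pics/ and viewed, at most 10 in all, crops included, and the job is handed in when it is done.

Besides the shell and the picture viewer there is one more tool, called by a JSON object that holds its "name" and its "arguments", one argument or row to a line. arm_command: Moves the arm, as the interface text tells. Scaled input: -1 to 1 covers 15 cm each way for a shift and 0.1 rad each way for a turn. Its arguments: {"type":"object","properties":{"moves":{"type":"array","items":{"type":"object","properties":{"hand":{"type":"number"},"tx":{"type":"number","minimum":-1,"maximum":1},"ty":{"type":"number","minimum":-1,"maximum":1},"tz":{"type":"number","minimum":-1,"maximum":1},"rx":{"type":"number","minimum":-1,"maximum":1},"ry":{"type":"number","minimum":-1,"maximum":1},"rz":{"type":"number","minimum":-1,"maximum":1}}}},"grip_force":{"type":"number"}},"required":["moves"]}

```bash
mkdir -p pics
cat > h.py <<'E'
import numpy as np, cv2
from scipy.spatial.transform import Rotation as R
from plant import sensors, vision, arm, nets
def cam(name,obs=None):
    c=vision.get_calibration(name)
    if name=='wrist':
        T=np.eye(4);T[:3,:3]=R.from_quat(obs['ee_rot']).as_matrix();T[:3,3]=obs['tcp_pos']
        c2w=T@np.array(c['mount'])
    else: c2w=np.linalg.inv(np.array(c['world_to_cam']))
    return c,c2w
def ray(c,c2w,uv):
    K=np.array([[c['fx'],0,c['cx']],[0,c['fy'],c['cy']],[0,0,1.]])
    s=np.array([(uv[0]-c['cx'])/c['fx'],(uv[1]-c['cy'])/c['fy']]);d=s.copy()
    for _ in range(20): s=d/(1+c['k1']*(s@s))
    v=np.array([s[0],-s[1],-1.])
    return c2w[:3,3],c2w[:3,:3]@v   # multiply by depth for point
def tri(rays):
    A=np.zeros((3,3));b=np.zeros(3)
    for o,d in rays:
        d=d/np.linalg.norm(d);P=np.eye(3)-np.outer(d,d);A+=P;b+=P@o
    p=np.linalg.solve(A,b)
    res=[np.linalg.norm(np.cross(p-o,d/np.linalg.norm(d))) for o,d in rays]
    return p,res
E
cat > look.py <<'E'
from h import *
import sys
names=['ball','socket','thumb_plate','finger_plate','grip','link','shaker','tray','sample_bottle','reagent_bottle','tube_rack']
cams=sys.argv[2:]
o=sensors.get_obs();print(np.round(o['tcp_pos'],1),np.round(o['ee_rot'],4),np.round(o['ft_force'],1),o['t'])
rays={}
for cn in cams:
    pic,dep=vision.read_camera(cn);cv2.imwrite(f'pics/{sys.argv[1]}_{cn}.png',pic[:,:,::-1])
    np.save(f'{cn}_dep.npy',dep)
    c,T=cam(cn,o)
    for n in names:
        r=nets.spot_point(cn,n)
        if r:
            uv=r[0]['uv'];O,d=ray(c,T,uv);rays.setdefault(n,[]).append((O,d))
            z=dep[int(np.clip(uv[1],0,399)),int(np.clip(uv[0],0,639))]
            print(cn,n,np.round(uv,1),round(r[0]['p'],2),'depthpt',np.round(O+d*z,1))
for n,r in rays.items():
    if len(r)>1: p,e=tri(r);print(n,np.round(p,1),np.round(e,1))
print(sensors.get_obs()['t'])
E
python3 look.py a scene top
```

```text
[ 220.1 -476.3  230.5] [ 9.767e-01  2.147e-01 -1.000e-04 -8.000e-04] [0.5 0.1 0.5] 0.0
scene ball [346.8 173.4] 0.64 depthpt [498.9  29.5 125.1]
scene socket [352.  175.6] 0.84 depthpt [493.6  42.8 119.4]
scene thumb_plate [352.5 158.2] 0.59 depthpt [465.3  25.3 151.1]
scene finger_plate [349.2 169.1] 0.58 depthpt [498.3  35.  145.5]
scene grip [356.  163.7] 0.74 depthpt [460.9  35.1 131.2]
scene link [439.2 193.9] 0.91 depthpt [421.  261.8 118. ]
scene tray [347.9 192.4] 0.84 depthpt [484.1  31.   26.8]
scene sample_bottle [347. 194.] 0.19 depthpt [491.7  32.4  28.6]
scene reagent_bottle [270.8 220.6] 0.58 depthpt [695.  -80.9  56.1]
scene tube_rack [353.9 176. ] 0.73 depthpt [493.5  48.3 121.4]
top ball [315.5 269.9] 0.7 depthpt [471.2  25.7 114.7]
top socket [315.3 268.1] 0.95 depthpt [474.8  26.1 113.6]
top thumb_plate [319.1 275.7] 0.76 depthpt [459.8  18.6 118.4]
top finger_plate [313.7 254.5] 0.6 depthpt [507.1  29.   32.5]
top grip [316.2 268.3] 0.65 depthpt [474.3  24.3 115.2]
top link [194.2 302.4] 0.87 depthpt [406.9 262.1 113.1]
top shaker [315.4 269.9] 0.6 depthpt [471.2  25.9 114.7]
top tray [317.5 268. ] 0.96 depthpt [474.9  21.8 116.5]
top sample_bottle [408.3 234.4] 0.67 depthpt [ 536.6 -150.2  162.9]
top reagent_bottle [375.5 179.1] 0.91 depthpt [658.3 -97.9 102.6]
top tube_rack [229.2 209.5] 0.94 depthpt [601.4 211.3  50.1]
ball [473.8  21.6  94.1] [4.3 4.3]
socket [474.1  29.3  91.7] [3.7 3.7]
thumb_plate [458.6  20.4 142.3] [1.5 1.5]
finger_plate [498.3  32.  144.1] [2.8 2.8]
grip [470.4  31.4 139.5] [7.4 7.4]
link [407.4 262.5 103.3] [2.2 2.2]
tray [477.5  23.8  15.2] [3.5 3.5]
sample_bottle [527.  -60.5  79.8] [106.1 106.1]
reagent_bottle [ 676.9 -106.    13.6] [4.8 4.8]
tube_rack [584.6 135.8 271.8] [40.6 40.6]
1.2
```

View picture.

View pics/a_top.png

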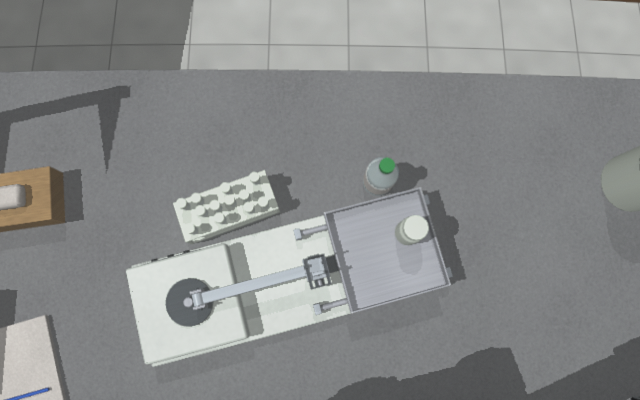

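View pics/a_scene.png

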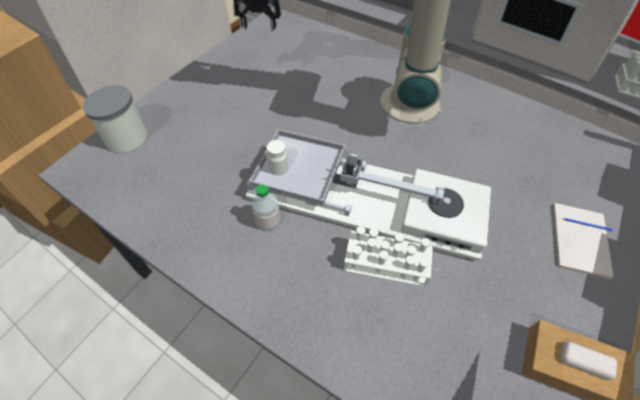

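```bash
python3 -c "
from h import *
c=vision.get_calibration('wrist');print(c['fx'],c['cx'],c['cy'],np.round(c['mount'],3))"
```

```text
277.4221967826923 321.23094945169703 202.24167107181006 [[-0.00000e+00  9.66000e-01  2.60000e-01  6.63450e+01]
 [ 1.00000e+00  0.00000e+00  1.00000e-03 -6.83000e-01]
 [ 1.00000e-03  2.60000e-01 -9.66000e-01 -1.42457e+02]
 [ 0.00000e+00  0.00000e+00  0.00000e+00  1.00000e+00]]
```

```bash
cat >> h.py <<'E'
def plan(p1,yaw1,n,tilt=0):
    """rows from the current pose to p1, tool-down with tool-x yaw yaw1"""
    o=sensors.get_obs();p=np.array(o['tcp_pos']);r=R.from_quat(o['ee_rot'])
    r1=R.from_euler('z',yaw1)*R.from_euler('x',np.pi)
    rv=(r.inv()*r1).as_rotvec()/n;d=(np.array(p1)-p)/n
    print('rot/0.1',np.round(rv/.1,3))
    for i in range(n):
        print(np.round(r.inv().apply(d)/150,3)); r=r*R.from_rotvec(rv)
E
python3 -c "
from h import *
plan([472,28,255],1.846,15)"
```

```text
rot/0.1 [ 0.     0.    -0.942]
[ 0.196 -0.157 -0.011]
[ 0.21  -0.138 -0.011]
[ 0.222 -0.117 -0.011]
[ 0.232 -0.096 -0.011]
[ 0.24  -0.074 -0.011]
[ 0.245 -0.051 -0.011]
[ 0.249 -0.027 -0.011]
[ 0.251 -0.004 -0.011]
[ 0.25   0.02  -0.011]
[ 0.247  0.043 -0.011]
[ 0.242  0.066 -0.011]
[ 0.234  0.089 -0.011]
[ 0.225  0.11  -0.011]
[ 0.214  0.131 -0.011]
[ 0.2    0.15  -0.011]
```

{"name": "arm_command", "arguments": {
  "moves": [
    {"hand":1,"tx":0.196,"ty":-0.157,"tz":-0.011,"rz":-0.942},
    {"hand":1,"tx":0.21,"ty":-0.138,"tz":-0.011,"rz":-0.942},
    {"hand":1,"tx":0.222,"ty":-0.117,"tz":-0.011,"rz":-0.942},
    {"hand":1,"tx":0.232,"ty":-0.096,"tz":-0.011,"rz":-0.942},
    {"hand":1,"tx":0.24,"ty":-0.074,"tz":-0.011,"rz":-0.942},
    {"hand":1,"tx":0.245,"ty":-0.051,"tz":-0.011,"rz":-0.942},
    {"hand":1,"tx":0.249,"ty":-0.027,"tz":-0.011,"rz":-0.942},
    {"hand":1,"tx":0.251,"ty":-0.004,"tz":-0.011,"rz":-0.942},
    {"hand":1,"tx":0.25,"ty":0.02,"tz":-0.011,"rz":-0.942},
    {"hand":1,"tx":0.247,"ty":0.043,"tz":-0.011,"rz":-0.942}
  ]
}}

```text
invalid input
```

{"name": "arm_command", "arguments": {
  "moves": [
    {"hand":0.4,"tx":0.242,"ty":0.066,"tz":-0.011,"rz":-0.942},
    {"hand":0.4,"tx":0.234,"ty":0.089,"tz":-0.011,"rz":-0.942},
    {"hand":0.4,"tx":0.225,"ty":0.11,"tz":-0.011,"rz":-0.942},
    {"hand":0.4,"tx":0.214,"ty":0.131,"tz":-0.011,"rz":-0.942},
    {"hand":0.4,"tx":0.2,"ty":0.15,"tz":-0.011,"rz":-0.942},
    {"hand":0.4},
    {"hand":0.4},
    {"hand":0.4},
    {"hand":0.4},
    {"hand":0.4}
  ]
}}

```text
invalid input
```

```bash
sed -i "s/^names=.*/names=['thumb_plate','finger_plate','grip','link','socket']/" look.py; python3 look.py b wrist; python3 -c "
from h import *
print(sensors.get_obs()['width'])"
```

```text
[ 220.2 -476.6  231.3] [9.767e-01 2.147e-01 0.000e+00 1.000e-04] [-0.8 -1.  -0.2] 1.2
1.5
85.22969983460857
```

View pics/b_wrist.png

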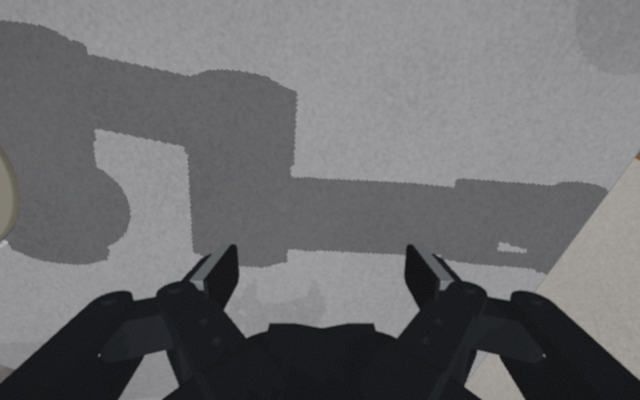

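The moves were refused, so the arm has not moved. The wrist view shows only bare bench and the fingertips, at about (235,250) and (410,250). I'll retry with every key written out.

{"name": "arm_command", "arguments": {
  "grip_force": 50,
  "moves": [
    {"hand":1,"tx":0.196,"ty":-0.157,"tz":-0.011,"rx":0,"ry":0,"rz":-0.942},
    {"hand":1,"tx":0.21,"ty":-0.138,"tz":-0.011,"rx":0,"ry":0,"rz":-0.942},
    {"hand":1,"tx":0.222,"ty":-0.117,"tz":-0.011,"rx":0,"ry":0,"rz":-0.942},
    {"hand":1,"tx":0.232,"ty":-0.096,"tz":-0.011,"rx":0,"ry":0,"rz":-0.942},
    {"hand":1,"tx":0.24,"ty":-0.074,"tz":-0.011,"rx":0,"ry":0,"rz":-0.942},
    {"hand":1,"tx":0.245,"ty":-0.051,"tz":-0.011,"rx":0,"ry":0,"rz":-0.942},
    {"hand":1,"tx":0.249,"ty":-0.027,"tz":-0.011,"rx":0,"ry":0,"rz":-0.942},
    {"hand":1,"tx":0.251,"ty":-0.004,"tz":-0.011,"rx":0,"ry":0,"rz":-0.942},
    {"hand":1,"tx":0.25,"ty":0.02,"tz":-0.011,"rx":0,"ry":0,"rz":-0.942},
    {"hand":1,"tx":0.247,"ty":0.043,"tz":-0.011,"rx":0,"ry":0,"rz":-0.942}
  ]
}}

```text
t: 2.33
tcp_pos: [388.7, -138.1, 248.2]
ee_rot: [0.771, 0.636, 0.0, 0.0]
ft_force: [0.1, -0.8, 0.1]
width: 85.7
gripper_force: 0.0
```

{"name": "arm_command", "arguments": {
  "moves": [
    {"hand":0.5,"tx":0.242,"ty":0.066,"tz":-0.011,"rx":0,"ry":0,"rz":-0.942},
    {"hand":0.5,"tx":0.234,"ty":0.089,"tz":-0.011,"rx":0,"ry":0,"rz":-0.942},
    {"hand":0.5,"tx":0.225,"ty":0.11,"tz":-0.011,"rx":0,"ry":0,"rz":-0.942},
    {"hand":0.5,"tx":0.214,"ty":0.131,"tz":-0.011,"rx":0,"ry":0,"rz":-0.942},
    {"hand":0.5,"tx":0.2,"ty":0.15,"tz":-0.011,"rx":0,"ry":0,"rz":-0.942},
    {"hand":0.5,"tx":0,"ty":0,"tz":0,"rx":0,"ry":0,"rz":0},
    {"hand":0.5,"tx":0,"ty":0,"tz":0,"rx":0,"ry":0,"rz":0},
    {"hand":0.5,"tx":0,"ty":0,"tz":0,"rx":0,"ry":0,"rz":0},
    {"hand":0.5,"tx":0,"ty":0,"tz":0,"rx":0,"ry":0,"rz":0},
    {"hand":0.5,"tx":0,"ty":0,"tz":0,"rx":0,"ry":0,"rz":0}
  ]
}}

```text
t: 3.17
tcp_pos: [472.0, 27.1, 256.2]
ee_rot: [0.604, 0.797, 0.0, 0.0]
ft_force: [1.6, 0.0, -0.7]
width: 64.1
gripper_force: 0.0
```

```bash
python3 look.py c wrist; python3 -c "
from h import *
print(sensors.get_obs()['width'])"
```

```text
[472.   27.1 256.2] [6.044e-01 7.967e-01 0.000e+00 2.000e-04] [ 1.6  0.  -0.7] 3.1667
wrist thumb_plate [310.5 200.3] 0.78 depthpt [462.2  28.9 160.9]
wrist finger_plate [348.6 203.3] 0.83 depthpt [495.6  35.2 160.1]
wrist grip [324.2 201.9] 0.8 depthpt [478.   19.5 116.6]
wrist socket [323.8 190. ] 0.68 depthpt [474.   31.7 116.8]
3.4667
63.70493816411504
```

View pics/c_wrist.png

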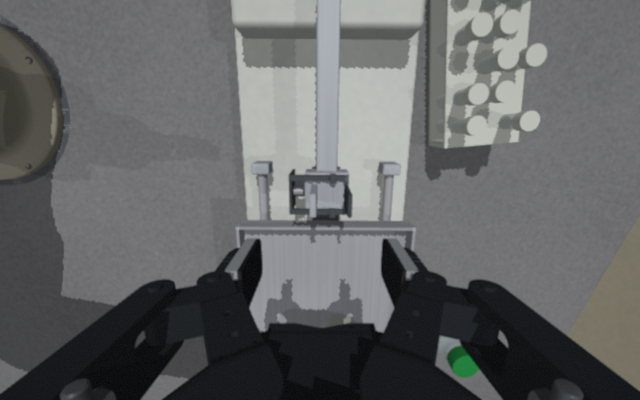

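The link stands vertical in the wrist view, so the yaw is close. The coupler is at (320,195), with the tray edge below it and the rack top right. I'll get the plates and the link direction from the depth picture.

```bash
cat > cloud.py <<'E'
from h import *
from scipy import ndimage
o=sensors.get_obs();c,T=cam('wrist',o);dep=np.load('wrist_dep.npy')
P={}
pts=[];uvs=[]
for v in range(0,232):
    for u in range(225,440):
        if dep[v,u]>0:
            O,d=ray(c,T,(u,v));pts.append(O+d*dep[v,u]);uvs.append((u,v))
pts=np.array(pts);uvs=np.array(uvs)
M=np.zeros(dep.shape,int)
L=(R.from_euler('z',-0.275).apply(pts-[473,27,0]))
sel=(pts[:,2]>135)&(pts[:,2]<175)&(abs(L[:,0])<40)&(abs(L[:,1])<40)
M[uvs[sel,1],uvs[sel,0]]=1
lab,n=ndimage.label(M)
for i in range(1,n+1):
    k=lab[uvs[:,1],uvs[:,0]]==i
    if k.sum()>8: print(k.sum(),'uv',uvs[k].min(0),uvs[k].max(0),'L',np.round(np.percentile(L[k],[5,50,95],axis=0),1).tolist())
# link rod direction
s=(L[:,1]>40)&(L[:,1]<150)&(abs(L[:,0])<25)&(pts[:,2]>102)&(pts[:,2]<120)
f=np.polyfit(L[s,1],L[s,0],1);print('rod',s.sum(),f,'z',np.median(pts[s,2]))
E
python3 cloud.py; python3 -c "
import cv2
i=cv2.imread('pics/c_wrist.png')[150:240,260:390];cv2.imwrite('pics/c_crop.png',cv2.resize(i,None,fx=5,fy=5,interpolation=2))"
```

```text
203 uv [310 188] [316 217] L [[-10.1, -9.0, 142.0], [-7.4, 3.1, 160.9], [-4.7, 11.3, 162.1]]
179 uv [345 188] [352 217] L [[23.4, -8.8, 141.4], [24.5, 2.8, 160.5], [27.1, 11.1, 162.1]]
rod 2635 [0.00672521 5.5984716 ] z 109.52507029242224
```

View pics/c_crop.png

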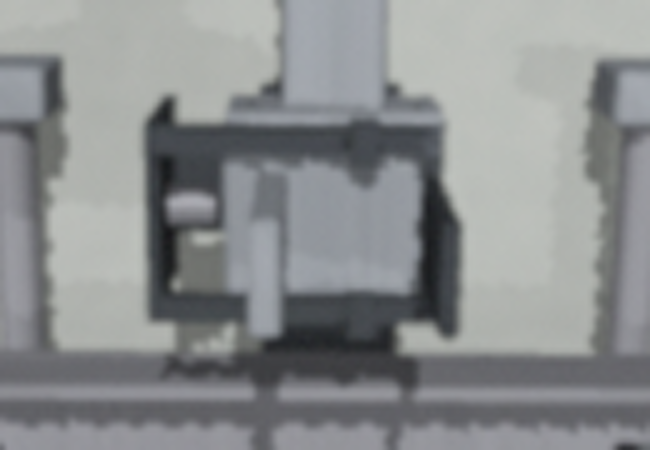

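The zoomed crop shows the thumb plate left (about 265,280) and the dark finger plate right (about 445,260). The depth puts their outer faces 38 mm apart, so the latch is locked as described. Next I'll centre over it and hover lower for a second measurement.

{"name": "arm_command", "arguments": {
  "moves": [
    {"hand":0.6,"tx":0.006,"ty":0.029,"tz":0.11,"rx":0,"ry":0,"rz":0},
    {"hand":0.6,"tx":0,"ty":0,"tz":0.11,"rx":0,"ry":0,"rz":0},
    {"hand":0.6,"tx":0,"ty":0,"tz":0.11,"rx":0,"ry":0,"rz":0},
    {"hand":0.6,"tx":0,"ty":0,"tz":0.11,"rx":0,"ry":0,"rz":0},
    {"hand":0.6,"tx":0,"ty":0,"tz":0,"rx":0,"ry":0,"rz":0},
    {"hand":0.6,"tx":0,"ty":0,"tz":0,"rx":0,"ry":0,"rz":0},
    {"hand":0.6,"tx":0,"ty":0,"tz":0,"rx":0,"ry":0,"rz":0},
    {"hand":0.6,"tx":0,"ty":0,"tz":0,"rx":0,"ry":0,"rz":0},
    {"hand":0.6,"tx":0,"ty":0,"tz":0,"rx":0,"ry":0,"rz":0},
    {"hand":0.6,"tx":0,"ty":0,"tz":0,"rx":0,"ry":0,"rz":0}
  ]
}}

```text
t: 4.3
tcp_pos: [476.5, 30.2, 190.9]
ee_rot: [0.604, 0.797, 0.0, 0.001]
ft_force: [0.1, -0.8, -0.1]
width: 68.5
gripper_force: 0.0
```

```bash
python3 look.py d wrist; python3 cloud.py; python3 -c "
import cv2
i=cv2.imread('pics/d_wrist.png')[100:300,160:480];cv2.imwrite('pics/d_crop.png',cv2.resize(i,None,fx=2.5,fy=2.5,interpolation=2))"
```

```text
[476.5  30.2 190.9] [6.035e-01 7.974e-01 4.000e-04 6.000e-04] [ 0.1 -0.8 -0.1] 4.3
wrist thumb_plate [298.9 230.8] 0.68 depthpt [462.6  27.2 161.7]
wrist finger_plate [353.3 227.1] 0.9 depthpt [496.4  39.3 161.3]
wrist grip [315.3 228.3] 0.73 depthpt [476.2  15.3 116.3]
wrist socket [317.  208.2] 0.65 depthpt [473.   32.2 115.5]
4.6
233 uv [298 209] [308 231] L [[-10.8, 1.7, 137.7], [-7.6, 9.0, 157.4], [-5.3, 11.0, 161.2]]
188 uv [346 209] [355 231] L [[22.6, -0.4, 137.4], [23.6, 7.8, 154.7], [26.1, 10.7, 161.3]]
rod 4505 [0.00609073 4.91129738] z 108.80720575787527
```

View pics/d_crop.png

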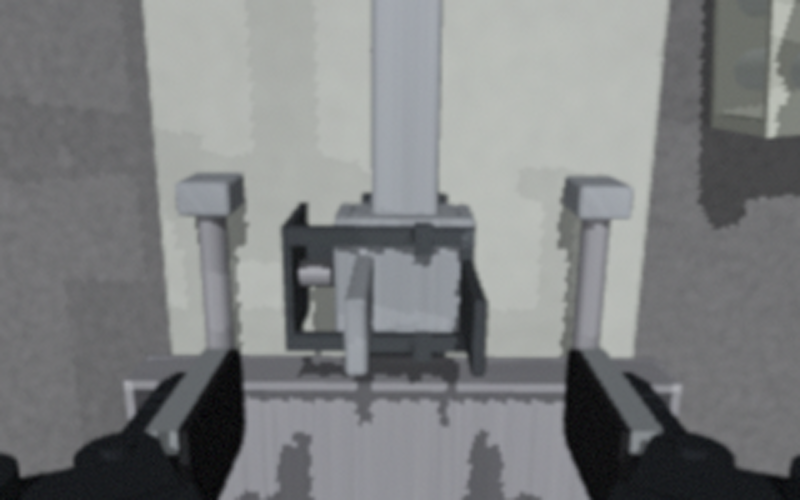

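The plates sit between the open fingers, at crop columns 347–486 with the fingers at 243 and 567. The two views agree to within 1 mm, so I'll trim slightly and descend.

{"name": "arm_command", "arguments": {
  "grip_force": 40,
  "moves": [
    {"hand":0.6,"tx":-0.009,"ty":-0.007,"tz":0.08,"rx":0,"ry":0,"rz":0},
    {"hand":0.6,"tx":0,"ty":0,"tz":0.08,"rx":0,"ry":0,"rz":0},
    {"hand":0.6,"tx":0,"ty":0,"tz":0.08,"rx":0,"ry":0,"rz":0},
    {"hand":0.6,"tx":0,"ty":0,"tz":0.08,"rx":0,"ry":0,"rz":0},
    {"hand":0.6,"tx":0,"ty":0,"tz":0.05,"rx":0,"ry":0,"rz":0},
    {"hand":0.6,"tx":0,"ty":0,"tz":0.03,"rx":0,"ry":0,"rz":0},
    {"hand":0.6,"tx":0,"ty":0,"tz":0,"rx":0,"ry":0,"rz":0},
    {"hand":0.6,"tx":0,"ty":0,"tz":0,"rx":0,"ry":0,"rz":0},
    {"hand":0.6,"tx":0,"ty":0,"tz":0,"rx":0,"ry":0,"rz":0},
    {"hand":0.6,"tx":0,"ty":0,"tz":0,"rx":0,"ry":0,"rz":0}
  ]
}}

```text
t: 5.43
tcp_pos: [476.0, 28.7, 130.8]
ee_rot: [0.603, 0.797, 0.0, 0.001]
ft_force: [-0.7, 1.1, 0.6]
width: 68.6
gripper_force: 0.0
```

{"name": "arm_command", "arguments": {
  "moves": [
    {"hand":0,"tx":0,"ty":0,"tz":0,"rx":0,"ry":0,"rz":0},
    {"hand":-0.2,"tx":0,"ty":0,"tz":0,"rx":0,"ry":0,"rz":0},
    {"hand":-1,"tx":0,"ty":0,"tz":0,"rx":0,"ry":0,"rz":0},
    {"hand":-1,"tx":0,"ty":0,"tz":0,"rx":0,"ry":0,"rz":0},
    {"hand":-1,"tx":0,"ty":0,"tz":0,"rx":0,"ry":0,"rz":0},
    {"hand":-1,"tx":0,"ty":0,"tz":0,"rx":0,"ry":0,"rz":0},
    {"hand":-1,"tx":0,"ty":0,"tz":0,"rx":0,"ry":0,"rz":0},
    {"hand":-1,"tx":0,"ty":0,"tz":0,"rx":0,"ry":0,"rz":0},
    {"hand":-1,"tx":0,"ty":0,"tz":0,"rx":0,"ry":0,"rz":0},
    {"hand":-1,"tx":0,"ty":0,"tz":0,"rx":0,"ry":0,"rz":0}
  ]
}}

```text
t: 6.27
tcp_pos: [474.8, 28.3, 131.7]
ee_rot: [0.604, 0.797, -0.001, -0.0]
ft_force: [-11.6, -1.3, 13.4]
width: 27.0
gripper_force: 40.4
```

The latch is pulled: width is 27 mm and the pad force 40 N. I'll relieve the small side and down loads first, then start the arc about the hinge.

{"name": "arm_command", "arguments": {
  "moves": [
    {"hand":-1,"tx":0,"ty":-0.008,"tz":-0.006,"rx":0,"ry":0,"rz":0},
    {"hand":-1,"tx":0,"ty":0,"tz":0,"rx":0,"ry":0,"rz":0},
    {"hand":-1,"tx":0.003,"ty":0,"tz":-0.022,"rx":0,"ry":-0.14,"rz":0},
    {"hand":-1,"tx":0.003,"ty":0,"tz":-0.022,"rx":0,"ry":-0.14,"rz":0},
    {"hand":-1,"tx":0.003,"ty":0,"tz":-0.022,"rx":0,"ry":-0.14,"rz":0},
    {"hand":-1,"tx":0.003,"ty":0,"tz":-0.022,"rx":0,"ry":-0.14,"rz":0},
    {"hand":-1,"tx":0,"ty":0,"tz":0,"rx":0,"ry":0,"rz":0},
    {"hand":-1,"tx":0,"ty":0,"tz":0,"rx":0,"ry":0,"rz":0},
    {"hand":-1,"tx":0,"ty":0,"tz":0,"rx":0,"ry":0,"rz":0},
    {"hand":-1,"tx":0,"ty":0,"tz":0,"rx":0,"ry":0,"rz":0}
  ]
}}

```text
t: 7.1
tcp_pos: [474.1, 29.9, 144.2]
ee_rot: [0.603, 0.797, -0.017, 0.023]
ft_force: [3.9, -4.9, -2.4]
width: 26.4
gripper_force: 40.2
```

Forces are low and the coupler is rising freely, so I'll continue the arc.

{"name": "arm_command", "arguments": {
  "moves": [
    {"hand":-1,"tx":0.0075,"ty":0,"tz":-0.056,"rx":0,"ry":-0.35,"rz":0},
    {"hand":-1,"tx":0.0075,"ty":0,"tz":-0.056,"rx":0,"ry":-0.35,"rz":0},
    {"hand":-1,"tx":0.0075,"ty":0,"tz":-0.056,"rx":0,"ry":-0.35,"rz":0},
    {"hand":-1,"tx":0.0075,"ty":0,"tz":-0.056,"rx":0,"ry":-0.35,"rz":0},
    {"hand":-1,"tx":0.0075,"ty":0,"tz":-0.056,"rx":0,"ry":-0.35,"rz":0},
    {"hand":-1,"tx":0.0075,"ty":0,"tz":-0.056,"rx":0,"ry":-0.35,"rz":0},
    {"hand":-1,"tx":0.0075,"ty":0,"tz":-0.056,"rx":0,"ry":-0.35,"rz":0},
    {"hand":-1,"tx":0.0075,"ty":0,"tz":-0.056,"rx":0,"ry":-0.35,"rz":0},
    {"hand":-1,"tx":0,"ty":0,"tz":0,"rx":0,"ry":0,"rz":0},
    {"hand":-1,"tx":0,"ty":0,"tz":0,"rx":0,"ry":0,"rz":0}
  ]
}}

```text
t: 7.93
tcp_pos: [468.7, 50.0, 209.0]
ee_rot: [0.595, 0.786, -0.101, 0.135]
ft_force: [5.5, -5.9, -1.2]
width: 26.2
gripper_force: 42.2
```

```bash
python3 look.py e scene top wrist; python3 -c "
import cv2,numpy as np
a=cv2.imread('pics/e_scene.png')[100:300,210:530];cv2.imwrite('pics/e_c.png',cv2.resize(a,None,fx=2.5,fy=2.5,interpolation=2))
from h import *
o=sensors.get_obs();print(o['ft_force'],o['moment'],o['width'],o['tcp_pos'])"
```

```text
[468.7  50.  209. ] [ 0.5947  0.7861 -0.1011  0.1347] [ 5.5 -5.9 -1.2] 7.9333
scene thumb_plate [366.4 141.7] 0.83 depthpt [513.5  79.1 283.3]
scene finger_plate [362.9 148.9] 0.55 depthpt [491.9  63.3 231.8]
scene grip [365.8 142.7] 0.85 depthpt [510.2  76.5 275.8]
scene link [438.8 193.9] 0.59 depthpt [419.8 260.7 115.9]
scene socket [359.2 154.2] 0.56 depthpt [483.1  51.3 198.1]
top thumb_plate [304.8 281.1] 0.6 depthpt [447.6  44.5 254.5]
top finger_plate [299.7 261.1] 0.75 depthpt [481.3  53.5 244.7]
top grip [300.2 270.9] 0.59 depthpt [466.6  53.9 189.6]
top link [314.  270.1] 0.2 depthpt [467.9  29.  197.5]
top socket [310.3 268.9] 0.65 depthpt [470.1  35.7 193.5]
wrist thumb_plate [292.9 265.5] 0.79 depthpt [452.4  62.4 235. ]
wrist finger_plate [349.6 267.1] 0.7 depthpt [477.2  68.2 234.9]
wrist grip [324.  266.3] 0.96 depthpt [476.1  31.7 202.4]
wrist socket [324.  226.5] 0.92 depthpt [469.8  53.9 191.9]
thumb_plate [451.5  48.  218.2] [4.8 4.5 4.1]
finger_plate [482.5  56.2 221.5] [2.9 2.  1.1]
grip [466.5  55.5 226.4] [2.  2.7 2.4]
link [458.9 146.2 150.6] [117.9 117.9]
socket [470.5  41.  179.1] [4.3 5.3 3.4]
8.8333
[ 6.11921517 -4.05394632 -0.2719411 ] [-0.37372315 -0.91868375 -0.01253216] 26.172452346135938 [468.69636456  49.76952517 208.46578087]
```

View pics/e_c.png

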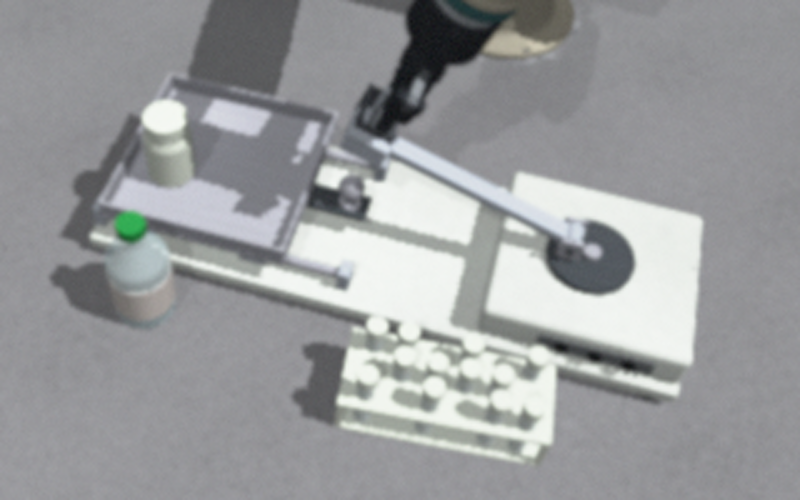

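View pics/e_wrist.png

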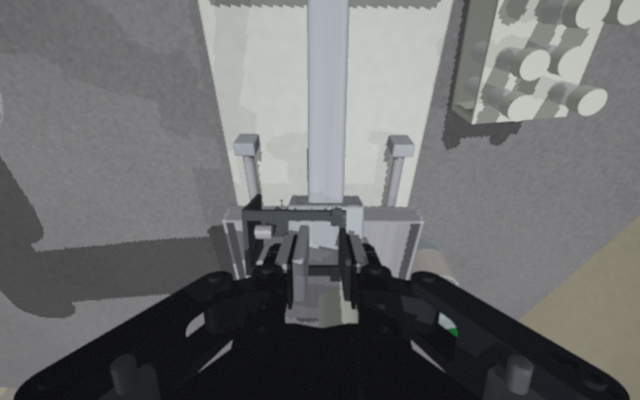

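The scene crop shows the bare ball at (350,190) with the coupler held clear above it at (370,145). Jar, bottle and rack are where they were. In the wrist view both plates are gripped between the pads at about (300–350,265). The socket is about 80 mm up, so I'm handing in.

```bash
python3 -c "
from plant import arm
print(arm.hand_in())"
```

```text
the job is handed in; nothing more can be done
None
```

I pulled the latch fully across, lifted the coupler off the ball and handed the job in still gripping it about 8 cm up; the bottles and rack look undisturbed, though closing the gripper briefly pressed about 13 N downward on the coupler before I eased it off.

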